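# Run the mill balls out of the sorting chute into the green tub

### The arm

A 7-joint arm with a two-finger parallel gripper is mounted at the origin on the work surface. World frame = base frame: x ahead of the robot, y to its left, z up, the work surface at z = 0. Lengths are in mm, angles in rad, forces in N, time in s.
With the tool pointing down it reaches from about 425 to 950 mm from the base axis. Payload 4.7 kg.
Tool frame: the origin (TCP) lies on the centre line of the jaws, within the pads' length; the fingertips stand env.tips_ahead ahead of it and the grasp point (between the pads) lies 5 mm behind it (env.tips_ahead is the distance from the TCP to the fingertips, in mm); z points along the fingers, y is the line along which they close (so a half turn about z gives the same grasp; the last joint's range is limited). The gripper opens to 87 mm and grips with 3 to 60 N. Pads are 19 mm wide; open, the fingers measure 117 mm over their backs; the gripper's body (75 mm by 190 mm) begins 51 mm behind the grasp point.
Start: joints at [-1.307, 0.469, -0.049, 1.532, 0.024, 1.141, -0.082], TCP at [194.787, 646.302, 236.573] pointing down, gripper open.
Joint ranges: [-2.59, 2.59], [-0.33, 1.99], [-1.39, 1.29], [0.1, 2.45], [-1.04, 4.18], [0.21, 1.99], [-2.66, 2.66]. Speed limits (rad/s): [2.57, 2.57, 3.14, 3.14, 3.14, 3.14, 3.14].

### API

Orientations are given as a rotation vector (axis times angle).
In Python, from plant import readout, optics, env, spotter gives the robot as it stands.
- The arm moves only by the tool play_rows, never from a script. Its argument "plan" is a list of rows, each a list of 3 entries, a list of its own where there are three numbers: the opening, from 0 (shut) to 1 (fully open), then the shift along the tool's x, y, z in cm, then the turn, a rotation vector about the tool's x, y, z in rad. A call has 1 to 8 rows; each row is the pose to reach, as a shift and turn from the pose commanded when the call began, along the tool's axes at that moment; what a row does not reach only later rows make up. A row lasts 1/10 s, in which the tool goes at most 50 mm and 8.59 degrees, less where a joint would pass 70% of its speed; a pose out of reach is approached as far as the arm can. A call with a gripper value outside its range is refused whole. The fingers move at their own pace and stop on an object; the grip force is fixed at half the most. Time passes only in rows, so rows that repeat a pose let the fingers close. It gives the time, the measured TCP pose, the force, the opening and the grip force at its end, in the units of the state.
- readout.get_state(): the state, without advancing time (a new reading comes with each control period).
- optics.capture(name): name is "scene" or "side" or "wrist"; returns (picture, depth): 400x640x3 uint8, red, green, blue; 400x640 float32, mm along the optical axis (not along the pixel's ray), 0 where there is no reading.
- optics.camera_params(name): a dict with "fx", "fy", "cx", "cy" (pixels), "cam_to_world" (4x4, takes a point from camera to world coordinates). Camera axes: x right, y down, z forward; pixel columns grow to the right and rows downward; lengths in mm; the calibration is good to about 2 mm. A picture is of the moment at which its call begins: read the wrist's pose just before it. camera_params takes no time and is no camera call; for the wrist camera it gives the pose at the moment of the call.
- env.sign_off(): hands the job in; it is judged then, once.
Trained networks look in the newest picture that a camera, given by its name, has taken for a name from the list of things; names that differ only in an ending like _2 or _b are one class to them, and where a whole thing is asked for, a point or a joint stands for the part that bears it (a point fixed in the world has none). Each returns a list of dicts, best first, with "score" (0 to 1); they miss things now and then, are a little off and sometimes report something else, mostly with a low value. They report only what shows in the picture. A call takes as long as a camera call. They do not tell look-alikes from the thing itself.
- spotter.spot_in(name, camera): "position" ([column, row] in pixels, amid what is visible of it).
- spotter.outline_of(name, camera): "pixels" (400x640 bool, what is visible of it) and "position" ([column, row] in pixels, amid what is visible of it).
- spotter.landmark_of(name, camera): "position" ([column, row] in pixels: a listed point, or the origin of a listed thing).
The state is a dict: "clock": time; "joints": joint angles; "joint_velocities": joint speeds; "tau": joint torques, N m; "position": TCP position; "orientation": TCP orientation; "wrist_force": force on the tool from outside, world axes, zero at the start; "torque": the same for the moment, N m; "grip_width": finger opening in mm; "finger_force": force on a finger pad.
Only numpy, scipy, OpenCV 4.12 (cv2) and the standard library are available. Lean on these libraries where they do the work, as an engineer would, in place of code of your own. Each camera call takes 0.05 s, during which the arm holds its last target. There are 200 camera calls.

### The job

Swing the yellow diverter flap by its red handle fully over to the side that sends the porcelain mill balls into the green tub. Then wind the black handwheel counterclockwise, regripping as needed, to open the orange gate until the black pointer lines up with the red mark on the white scale, so that all four balls roll into the green tub by themselves. Leave the flap over and the pointer on the mark, do not touch the balls, and do not disturb the tubs, the tree, the jar or the stamp.

Things in the scene. Friction and masses are not known exactly. Their poses are not given: they have to be found in the camera images.
- chute: Fixed steel chute on a blue stand. Origin on the table below its centre line; x runs across it (away from the handwheel, along the scale), y points uphill, z up. Deck falls to -y: height 122 mm at the gate (y=40 mm), 100 mm at the exit lip (y=-100 mm); walls 30 mm higher. Balls wait in a 36 mm channel uphill of the gate. Exits at the lip on the +x and -x side of a nose, a tub under each.
- wheel_centre (a point): Fixed point on the handwheel's vertical axis, level with the middle of the rim, at (-115, 58.5, 225) mm in the chute's frame. Level black rim, a round bar 14 mm thick on a circle of 60 mm radius, gripped from above between spokes, one finger inside and one outside. Three steel spokes, 8 mm thick; hub 26 mm wide, top 10 mm above the rim's middle. No crank knob. Free below down to 174 mm.
- handwheel (a joint): Turn of the handwheel, rad, counterclockwise from above positive, 0 (gate shut) to 6; starts at 0 to 0.4. At 0 one spoke points along the chute's +x, the others 120 degrees either side. Each rad moves gate and pointer 12.5 mm along the chute's +x (rack and pinion). Stays where it is left; turning takes about 0.12 N m.
- pointer (a point): Tip of the black pointer on the end of the brass rack bar that carries the orange gate blade; moves along the chute's x axis, at x = 38.8 mm with the gate shut. The bar crosses over the channel at chute y = 34 to 46 mm, top 174 mm above the table. Balls pass after about 29 mm of travel from shut.
- mark: Red mark clip on the white scale strip, 5 mm wide along the scale, 30 mm long across it; origin at the middle of its underside, axes as the chute's. The pointer is on the mark when both have the same position along the chute's x axis (36 to 50 mm of travel from shut; differs each time).
- flap (a joint): Swing of the yellow flap (80 mm long, 5 mm thick) about a vertical hinge on the nose, rad, -0.4 to 0.4 (its stops); 0 = along the chute's y, tip uphill. Positive (counterclockwise from above) moves the tip to the chute's -x and sends balls to the +x exit; negative sends them to the -x exit. Stays where left; about 1 N at the handle moves it.
- flap_handle (a point): Centre of the top of the flap's red upright handle, a round rod 12 mm in diameter, its top 215 mm above the table, free for 60 mm below the top; 55 mm from the hinge.
- flap_hinge (a point): Fixed point on the flap's vertical hinge axis, at (0, -65, 142) mm in the chute's frame.
- green_tub: Loose open green plastic tub, 114 x 114 x 75 mm, walls 4 mm, under one of the two exits; origin at the centre of its underside. The balls must go here. Which exit it stands under differs each time.
- grey_tub: Loose open grey plastic tub of the same size under the other exit; no ball may go here.
- ball0: White porcelain mill ball, 26 mm diameter, about 22 g; origin at its centre; number 1 of the row, counted uphill from the gate.
- ball1: White porcelain mill ball, 26 mm diameter, about 22 g; origin at its centre; number 2 of the row, counted uphill from the gate.
- ball2: White porcelain mill ball, 26 mm diameter, about 22 g; origin at its centre; number 3 of the row, counted uphill from the gate.
- ball3: White porcelain mill ball, 26 mm diameter, about 22 g; origin at its centre; number 4 of the row, counted uphill from the gate.
- tree: Bystander: green glazed ceramic tree, 68 mm wide, 122 mm tall, loose; origin at the centre of its underside.
- jar: Bystander: blue glaze jar with white cap, 64 mm wide, 95 mm tall, loose; origin at the centre of its underside.
- stamp: Bystander: white plaster stamp, 52 mm wide, 46 mm tall, loose; origin at the centre of its underside.
There are look-alikes about, which are no part of the job. There is more than one size of the green_tub; the one meant has the size given above.

How it is judged:
By the outcome, as a careful person would: the job done as asked, in the order asked, and still so for the second after the job is handed in, with the robot touching nothing.
It also fails if it takes over 67 s, if anything falls off the work surface, if the arm or the gripper's body presses on something with over 40 N, if the wrist force passes 120 N, or if a joint passes its speed limit or range.

## Working session

There is one attempt and no reset: what is moved stays moved. The work goes in short steps, Python scripts to look and compute and a tool call to move; the robot and the scene stay as the last step left them, time stands still between calls to the robot, and variables do not carry over. Pictures are saved under pics/ and viewed, at most 10 in all, crops included, and the job is handed in when it is done.

Besides the shell and the picture viewer there is one more tool, called after "Emit:" as name(argument=value, ...), one argument or row to a line, values as JSON. play_rows: Moves the arm, as the interface text tells. Its arguments: {"type":"object","properties":{"plan":{"type":"array"}},"required":["plan"]}

```bash
ls; mkdir -p pics
python3 - <<'E'
from plant import readout, optics, env, spotter
import cv2,numpy as np
s=readout.get_state();print(s, env.tips_ahead)
ims=[]
for c in("scene","side"):
    p,d=optics.capture(c);np.save(f"pics/d_{c}.npy",d);cv2.imwrite(f"pics/{c}.png",p[...,::-1]);ims.append(p)
    cp=optics.camera_params(c);print(c,cp["fx"],cp["cx"],cp["cy"],np.round(cp["cam_to_world"],3).tolist())
    for n in("chute","pointer","mark","flap_handle","flap_hinge","wheel_centre","green_tub","grey_tub","ball0","tree","jar","stamp"):
        r=spotter.landmark_of(n,c)
        print(n,[(round(x["score"],2),np.round(x["position"],1).tolist(),round(float(d[min(399,max(0,int(x["position"][1]))),min(639,max(0,int(x["position"][0])))]))) for x in r[:3]])
E
```

```text
pics
{'clock': 0.0, 'joints': array([-1.30687541,  0.46946155, -0.04860905,  1.53368864,  0.02411542,
        1.14099447, -0.08230181]), 'joint_velocities': array([ 0.00237378, -0.00080121,  0.00059906, -0.0004749 , -0.00168206,
        0.00064859, -0.00044938]), 'tau': array([ 1.14510724e-03, -5.07971513e+01, -8.02518963e-02, -2.36151248e+01,
       -6.13252376e-02,  3.80937383e-02,  1.86510088e-04]), 'position': array([194.66190104, 645.72523825, 235.48813565]), 'orientation': array([-4.58214245e-01, -3.10778522e+00,  3.07018046e-03]), 'wrist_force': array([-1.48883997, -0.34141947, -0.39964236]), 'torque': array([0.03894441, 0.02838346, 0.02291091]), 'finger_force': 0.0, 'grip_width': 86.87810916736423} 14.0
scene 478.97337152663283 313.83323554748057 197.3537147829027 [[-0.401, 0.608, -0.686, 1365.263], [0.916, 0.279, -0.289, 326.274], [0.016, -0.744, -0.668, 992.377], [0.0, 0.0, 0.0, 1.0]]
chute [(0.67, [469.0, 274.1], 1230), (0.65, [198.7, 193.2], 1455), (0.56, [284.2, 268.8], 1062)]
pointer []
mark [(0.35, [289.0, 261.0], 1081)]
flap_handle [(0.92, [280.9, 207.5], 1137), (0.53
[... 643 characters left out ...]
.015, -0.766, -0.642, 936.334], [0.0, 0.0, 0.0, 1.0]]
chute [(0.73, [293.3, 227.6], 1349)]
pointer [(0.83, [260.5, 197.2], 1216)]
mark []
flap_handle [(0.71, [323.6, 186.3], 1137), (0.7, [290.4, 171.3], 1222)]
flap_hinge [(0.92, [294.1, 181.1], 1240), (0.55, [265.0, 195.8], 1483), (0.21, [287.9, 191.4], 1325)]
wheel_centre [(0.68, [325.6, 186.2], 1135)]
green_tub [(0.83, [285.3, 194.2], 1204), (0.79, [400.8, 196.6], 1355), (0.54, [293.4, 169.3], 1487)]
grey_tub [(0.76, [326.9, 197.6], 1159)]
ball0 [(0.66, [275.0, 220.3], 1151), (0.47, [286.0, 206.3], 1211), (0.42, [276.2, 213.6], 1169)]
tree [(0.71, [344.9, 375.8], 953)]
jar [(0.66, [359.6, 159.7], 1580)]
stamp [(0.77, [289.7, 344.7], 1020)]
```

Run:
```python
import cv2
for c,(x,y,w,h) in dict(scene=(180,130,240,180),side=(220,120,240,180)).items():
    p=cv2.imread(f"pics/{c}.png");cv2.imwrite(f"pics/{c}_c.png",cv2.resize(p[y:y+h,x:x+w],(800,600),interpolation=cv2.INTER_CUBIC))
```

```text
(no output)
```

View pics/scene.png

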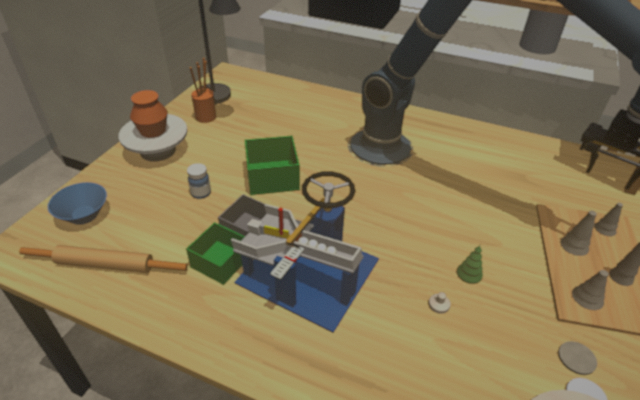

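View pics/side.png

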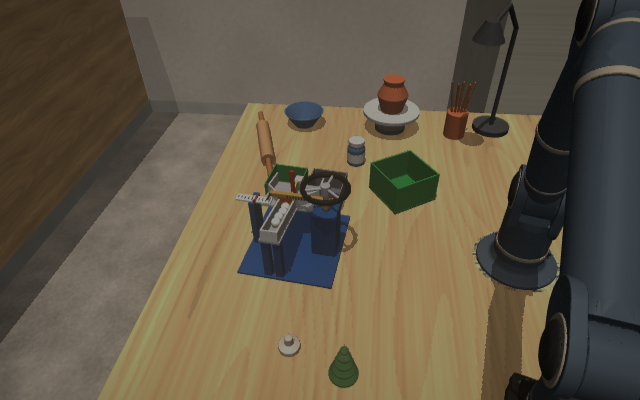

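View pics/scene_c.png

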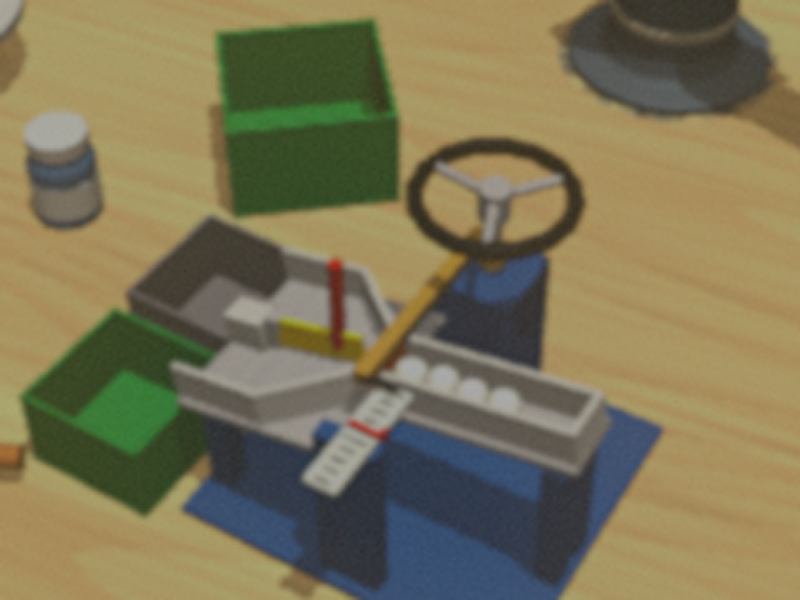

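The scene view shows the chute with its wheel (about 329,189), the red flap handle (281,208), and the scale with the red mark (289,259). There are two green tubs. The one at (219,258) sits under the exit on the scale (+x) side. The one at (272,165) is bigger and stands free. The crop shows the first is 114 mm sized and under the lip, so it is the one meant, and the flap must go to +0.4. Next I'll fit the chute pose.

```bash
cat > h.py <<'E'
import numpy as np,cv2
from plant import readout, optics, env, spotter
from scipy.optimize import least_squares
def cloud(c,d,cp=None):
    cp=cp or optics.camera_params(c)
    v,u=np.mgrid[:400,:640]
    P=np.stack([(u-cp["cx"])*d/cp["fx"],(v-cp["cy"])*d/cp["fy"],d],-1)
    M=np.array(cp["cam_to_world"]);return P@M[:3,:3].T+M[:3,3]
def pix2w(c,uv,z):
    cp=optics.camera_params(c);M=np.array(cp["cam_to_world"])
    r=M[:3,:3]@np.array([(uv[0]-cp["cx"])/cp["fx"],(uv[1]-cp["cy"])/cp["fy"],1]);return M[:3,3]+r*(z-M[2,3])/r[2]
def circ(Q):
    f=lambda p:np.hypot(Q[:,0]-p[0],Q[:,1]-p[1])-60
    r=least_squares(f,Q[:,:2].mean(0),loss="soft_l1",f_scale=3);return r.x,np.median(abs(r.fun))
E
python3 - <<'E'
from h import *
for c in("scene","side"):
    im=cv2.imread(f"pics/{c}.png");d=np.load(f"pics/d_{c}.npy");P=cloud(c,d)
    hsv=cv2.cvtColor(im,cv2.COLOR_BGR2HSV).astype(int);H,S,V=hsv[...,0],hsv[...,1],hsv[...,2]
    roi=np.zeros(H.shape,bool)
    if c=="scene": roi[160:310,210:380]=1
    else: roi[160:280,225:355]=1
    roi&=d>0
    z=P[...,2]
    rim=roi&(z>210)&(z<240)&(V<75);print(c,"rim",rim.sum(),*circ(P[rim]),P[rim][:,2].mean())
    brass=roi&(H>10)&(H<25)&(S>150)&(z>162)&(z<185);Q=P[brass]
    l=cv2.fitLine(Q[:,:2].astype(np.float32),cv2.DIST_HUBER,0,.01,.01).ravel();print("brass",brass.sum(),l,np.degrees(np.arctan2(l[1],l[0])),Q.min(0),Q.max(0))
    red=roi&((H<8)|(H>172))&(S>130)
    h=red&(z>185)&(z<225);print("handle",h.sum(),P[h].mean(0) if h.any() else 0,P[h][:,2].max() if h.any() else 0)
    m=red&(z>120)&(z<180);n,L,st,ce=cv2.connectedComponentsWithStats(m.astype(np.uint8))
    for i in range(1,n):
        if st[i,4]>3:print("red",st[i,4],ce[i],P[L==i].mean(0))
    w=roi&(S<60)&(V>150)&(z>120)&(z<190)
    n,L,st,ce=cv2.connectedComponentsWithStats(w.astype(np.uint8))
    for i in range(1,n):
        if st[i,4]>25:print("white",st[i,4],ce[i],P[L==i].mean(0))
    y=roi&(H>22)&(H<34)&(S>150)&(z>110)&(z<190);print("yellow",y.sum(),P[y].mean(0))
    b=roi&(H>100)&(H<125)&(S>100)&(z<25)&(z>-10);r=cv2.minAreaRect(P[b][:,:2].astype(np.float32));print("blue",b.sum(),r)
E
```

```text
scene rim 420 [539.07092455  15.06162125] 1.6124534591669821 229.8860909183957
brass 194 [ 9.952806e-01 -9.703869e-02  6.236212e+02 -1.300007e+01] -5.56867 [522.14096287 -27.63512422 164.66315549] [692.90656302  18.77508572 178.49127068]
handle 40 [640.26204831 -64.34624386 203.89074162] 216.4357629553574
red 30 [280.76666667 226.23333333] [641.48004535 -64.18802596 160.06974305]
red 11 [290.90909091 258.81818182] [729.71897674   5.69488725 166.52572411]
white 71 [254.90140845 222.85915493] [ 634.27667092 -141.70156256  132.99234043]
white 325 [325.57846154 247.64923077] [658.28702355  60.38668924 157.21399015]
white 47 [263.04255319 244.19148936] [697.73041936 -83.95557682 142.74884698]
white 89 [293.35955056 252.7752809 ] [707.4670496    1.19361063 161.9606677 ]
white 158 [281.5443038  267.39873418] [757.14560766  -4.2406174  161.81340477]
yellow 120 [638.91267022 -84.93947489 132.48525515]
blue 2127 ((660.217529296875, 21.254302978515625), (174.21717834472656, 373.0931091308594), 28.336822509765625)
side rim 672 [532.85079868  16.00071646] 2.725432795446565 230.1528703435532
brass 99 [ 9.9591136e-01 -9.0335980e-02  6.2089264e+02 -1.4447653e+01] -5.1829357 [517.02790835 -65.96750383 162.91953709] [688.34762621  -2.59531455 179.0494054 ]
handle 41 [634.87049651 -64.59274587 203.51152626] 217.34753211883276
red 32 [292.3125 187.0625] [635.15913998 -63.6368679  162.02447282]
red 16 [254.9375 198.375 ] [726.84652604   2.89811818 167.95571963]
white 64 [243.75     196.265625] [761.35025025  -7.70373592 163.89799405]
white 34 [261.14705882 198.73529412] [711.18515925  -2.24853282 163.69201538]
white 116 [279.62931034 213.31034483] [651.54532651  43.03137285 156.0782801 ]
yellow 10 [634.02070257 -98.76784926 140.13819662]
blue 2884 ((620.340087890625, 2.09478759765625), (286.1293640136719, 263.6835021972656), 84.12928009033203)
```

View pics/side_c.png

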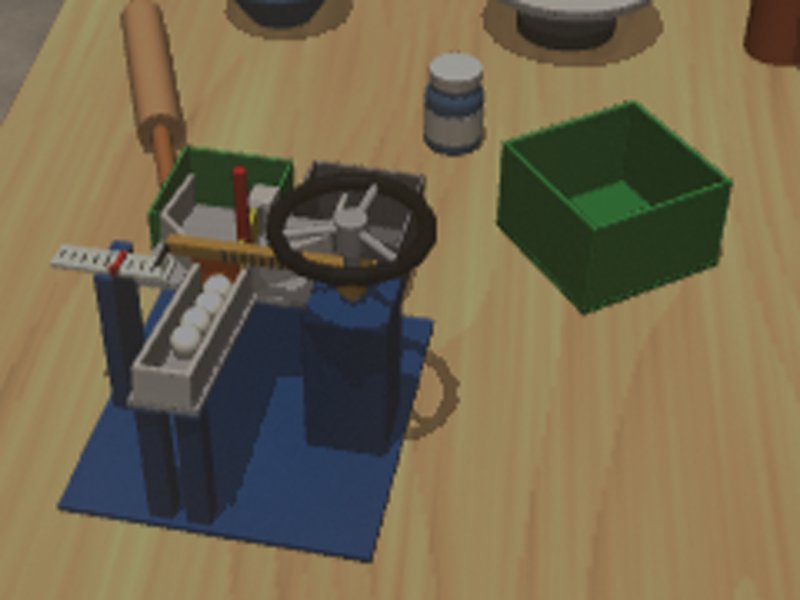

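Emit:
play_rows(
  plan=[
    [1, [-6, -5, -6.5], [0, 0, 0.15]],
    [1, [-60, -51, -6.5], [0, 0, 1.2]],
    [1, [-60, -51, -6.5], [0, 0, 1.2]],
    [1, [-60, -51, -6.5], [0, 0, 1.2]],
    [1, [-60, -51, -6.5], [0, 0, 1.2]],
    [1, [-60, -51, -6.5], [0, 0, 1.2]],
    [1, [-60, -51, -6.5], [0, 0, 1.2]],
    [1, [-60, -51, -6.5], [0, 0, 1.2]],
  ],
)

```text
clock: 2.1
position: [406.3, 318.6, 284.4]
orientation: [-2.14, -2.3, -0.002]
wrist_force: [1.0, 0.6, 0.5]
grip_width: 86.8
finger_force: 0.0
```

```bash
cat > go.py <<'E'
# usage: go.py x y z yaw_deg(tool y axis, world)
import sys;import numpy as np
from plant import readout
from scipy.spatial.transform import Rotation as R
s=readout.get_state();M=R.from_rotvec(s["orientation"]).as_matrix()
x,y,z,w=map(float,sys.argv[1:5]);w=np.radians(w)
yv=np.array([np.cos(w),np.sin(w),0]);zv=np.array([0,0,-1]);T=np.stack([np.cross(yv,zv),yv,zv],1)
print("pos",s["position"].round(1),"yaw",np.degrees(np.arctan2(M[1,1],M[0,1])).round(1),"j",s["joints"].round(2),"F",s["wrist_force"].round(1),"grip",round(s["grip_width"],1),s["clock"])
print("shift cm",((M.T@(np.array([x,y,z])-s["position"]))/10).round(2),"turn",R.from_matrix(M.T@T).as_rotvec().round(3))
E
python3 go.py 637.5 -64.4 300 -5.4
```

```text
pos [406.3 318.6 284.4] yaw 4.1 j [-1.01  0.16  0.3   1.86 -0.05  1.13 -0.62] F [1.  0.6 0.5] grip 86.8 2.1
shift cm [-39.86  20.3   -1.58] turn [ 0.    -0.001  0.166]
```

Emit:
play_rows(
  plan=[
    [0.6, [-39.9, 20.3, -1.6], [0, 0, 0.166]],
    [0.6, [-39.9, 20.3, -1.6], [0, 0, 0.166]],
    [0.6, [-39.9, 20.3, -1.6], [0, 0, 0.166]],
    [0.6, [-39.9, 20.3, -1.6], [0, 0, 0.166]],
    [0.6, [-39.9, 20.3, -1.6], [0, 0, 0.166]],
    [0.6, [-39.9, 20.3, -1.6], [0, 0, 0.166]],
    [0.6, [-39.9, 20.3, -1.6], [0, 0, 0.166]],
    [0.6, [-39.9, 20.3, -1.6], [0, 0, 0.166]],
  ],
)

```text
clock: 2.9
position: [614.8, -22.2, 298.6]
orientation: [-2.316, -2.122, -0.001]
wrist_force: [0.1, 0.4, -0.6]
grip_width: 52.4
finger_force: 0.0
```

```bash
python3 - <<'E'
from h import *
s=readout.get_state();cp=optics.camera_params("wrist");p,d=optics.capture("wrist");cv2.imwrite("pics/w1.png",p[...,::-1]);np.save("pics/d_w1.npy",d)
np.save("pics/cp_w1.npy",cp,allow_pickle=True)
E
python3 go.py 637.5 -64.4 200 -5.4
```

```text
pos [617.7 -32.7 299.1] yaw -5.7 j [-0.44  0.35  0.57  1.63 -0.19  1.21  0.07] F [ 3.  -6.6  2. ] grip 52.4 2.95
shift cm [-2.89  2.22  9.94] turn [ 0.006  0.008 -0.005]
```

View pics/w1.png

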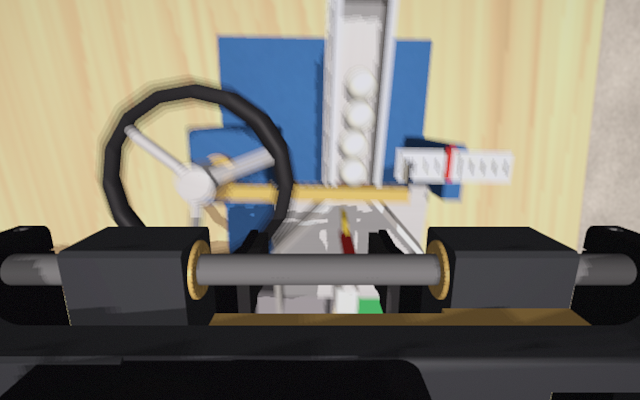

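The wrist view shows the handle (348,240) between the open fingers and the wheel's spokes at about 20°. The red mark is at (450,163) and the balls are still in the channel. I'll go down on the handle.

Emit:
play_rows(
  plan=[
    [0.6, [-2.9, 2.2, 0], [0, 0, 0]],
    [0.6, [-2.9, 2.2, 2], [0, 0, 0]],
    [0.6, [-2.9, 2.2, 6], [0, 0, 0]],
    [0.6, [-2.9, 2.2, 9.9], [0, 0, 0]],
    [0.6, [-2.9, 2.2, 9.9], [0, 0, 0]],
    [0.6, [-2.9, 2.2, 9.9], [0, 0, 0]],
  ],
)

```text
clock: 3.55
position: [633.6, -51.3, 199.7]
orientation: [-2.317, -2.122, 0.0]
wrist_force: [1.1, -0.3, 0.3]
grip_width: 52.5
finger_force: 0.0
```

```bash
python3 - <<'E'
from h import *
p,d=optics.capture("wrist");cv2.imwrite("pics/w2.png",p[...,::-1])
E
python3 go.py 637.5 -64.4 200 -5.4
```

```text
pos [634.5 -51.6 201.1] yaw -5.0 j [-0.37  0.47  0.53  1.7  -0.27  1.04  0.17] F [-0.6 -0.1  1.5] grip 52.3 3.6
shift cm [-1.25  0.41  0.11] turn [ 0.003 -0.     0.006]
```

View pics/w2.png

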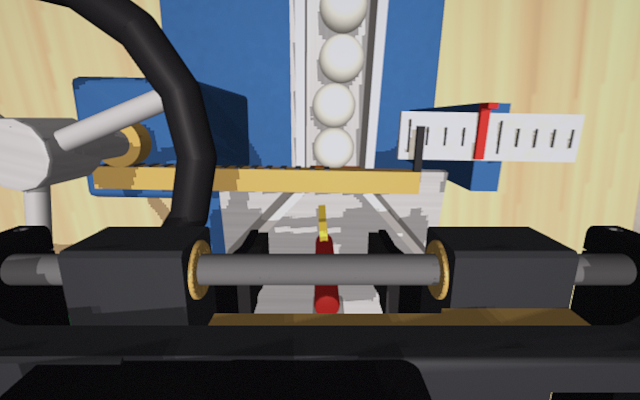

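The handle top is at (326,303), centred between the fingers but 12 mm further downhill. I'll shift and close.

Emit:
play_rows(
  plan=[
    [0.6, [-1.25, 0.3, 0], [0, 0, 0]],
    [0.6, [-1.25, 0.3, 0], [0, 0, 0]],
    [0, [-1.25, 0.3, 0], [0, 0, 0]],
    [0, [-1.25, 0.3, 0], [0, 0, 0]],
    [0, [-1.25, 0.3, 0], [0, 0, 0]],
    [0, [-1.25, 0.3, 0], [0, 0, 0]],
    [0, [-1.25, 0.3, 0], [0, 0, 0]],
    [0, [-1.25, 0.3, 0], [0, 0, 0]],
  ],
)

```text
clock: 4.4
position: [635.3, -64.0, 199.1]
orientation: [-2.317, -2.122, -0.0]
wrist_force: [1.3, -0.2, -0.6]
grip_width: 11.8
finger_force: 0.5
```

```bash
python3 go.py 622.3 -65.7 200 -5.4
```

```text
pos [635.3 -64.  199.1] yaw -5.0 j [-0.34  0.48  0.53  1.69 -0.27  1.05  0.19] F [ 1.3 -0.2 -0.6] grip 11.8 4.4
shift cm [-0.28 -1.28 -0.09] turn [ 0.    -0.     0.007]
```

Emit:
play_rows(
  plan=[
    [0, [0, 0, 0], [0, 0, 0]],
    [0, [-0.1, -0.4, 0], [0, 0, 0]],
    [0, [-0.15, -0.8, 0], [0, 0, 0]],
    [0, [-0.25, -1.2, 0], [0, 0, 0]],
    [0, [-0.3, -1.4, 0], [0, 0, 0]],
    [0, [-0.3, -1.5, 0], [0, 0, 0]],
    [0, [-0.3, -1.5, 0], [0, 0, 0]],
  ],
)

```text
clock: 5.1
position: [621.0, -64.8, 199.2]
orientation: [2.314, 2.123, 0.004]
wrist_force: [4.5, 1.2, -3.3]
grip_width: 10.8
finger_force: 30.0
```

```bash
python3 go.py 622.3 -65.7 200 -5.4
```

```text
pos [621.  -64.8 199.2] yaw -4.9 j [-0.35  0.45  0.53  1.73 -0.26  1.03  0.19] F [ 4.5  1.2 -3.3] grip 10.8 5.1
shift cm [-0.08  0.14 -0.08] turn [ 0.002 -0.001  0.008]
```

Emit:
play_rows(
  plan=[
    [0, [0, -0.2, 0], [0, 0, 0]],
    [0, [0, -0.35, 0], [0, 0, 0]],
    [0, [0, -0.35, 0], [0, 0, 0]],
  ],
)

```text
clock: 5.4
position: [619.2, -65.1, 199.2]
orientation: [2.312, 2.12, 0.007]
wrist_force: [10.1, -0.4, -7.1]
grip_width: 11.3
finger_force: 30.0
```

```bash
python3 go.py 622.3 -65.7 200 -5.4
```

```text
pos [619.2 -65.1 199.2] yaw -5.0 j [-0.35  0.45  0.54  1.74 -0.26  1.02  0.19] F [10.1 -0.4 -7.1] grip 11.3 5.4
shift cm [-0.04  0.32 -0.08] turn [0.007 0.    0.008]
```

Emit:
play_rows(
  plan=[
    [0, [0, 0.3, 0], [0, 0, 0]],
    [0.5, [0, 0.35, 0], [0, 0, 0]],
    [0.5, [0, 0.35, 0], [0, 0, 0]],
    [0.5, [0, 0.35, -2], [0, 0, 0]],
    [0.5, [0, 0.35, -6], [0, 0, 0]],
    [0.5, [0, 0.35, -10], [0, 0, 0]],
    [0.5, [1, -1.5, -12], [0, 0, 0]],
    [0.5, [1, -1.5, -12], [0, 0, 0]],
  ],
)

```text
clock: 6.2
position: [602.3, -54.5, 322.8]
orientation: [2.315, 2.12, 0.007]
wrist_force: [0.7, 0.1, -0.2]
grip_width: 43.1
finger_force: 0.0
```

Emit:
play_rows(
  plan=[
    [0.4, [0, 0, 0], [0, 0, 0]],
    [0.4, [0, 0, 0], [0, 0, 0]],
    [0.4, [0, 0, 0], [0, 0, 0]],
  ],
)

```text
clock: 6.5
position: [602.0, -54.7, 317.6]
orientation: [-2.317, -2.12, 0.004]
wrist_force: [-0.2, -0.1, 0.1]
grip_width: 36.0
finger_force: 0.0
```

```bash
cat > fit.py <<'E'
from h import *
import sys
cp=optics.camera_params("wrist");p,d=optics.capture("wrist");cv2.imwrite(f"pics/{sys.argv[1]}.png",p[...,::-1])
P=cloud("wrist",d,cp);z=P[...,2]
hsv=cv2.cvtColor(p,cv2.COLOR_RGB2HSV).astype(int);H,S,V=hsv[...,0],hsv[...,1],hsv[...,2]
near=(d>0)&(np.hypot(P[...,0]-536,P[...,1]-15.5)<90)
rim=near&(z>205)&(z<245)&(V<75);c,e=circ(P[rim]);print("rim",rim.sum(),c,e,np.percentile(P[rim][:,2],[10,50,90]))
sp=near&(z>205)&(z<245)&(V>100)&(S<60);Q=P[sp][:,:2]-c;r=np.hypot(*Q.T);k=(r>20)&(r<48)
a=np.arctan2(Q[k,1],Q[k,0]);print("spokes",k.sum(),"theta world deg mod120",np.degrees(np.angle(np.exp(3j*a).mean())/3))
brass=(d>0)&(H>10)&(H<25)&(S>120)&(z>169)&(z<180)&(P[...,0]<700)&(P[...,0]>540)&(abs(P[...,1])<60)
if brass.sum()>20:
    l=cv2.fitLine(P[brass][:,:2].astype(np.float32),cv2.DIST_HUBER,0,.01,.01).ravel();print("brass",brass.sum(),l,np.degrees(np.arctan2(l[1]*np.sign(l[0]),abs(l[0]))))
red=(d>0)&((H<8)|(H>172))&(S>130);
n,L,st,ce=cv2.connectedComponentsWithStats(red.astype(np.uint8))
for i in range(1,n):
    if st[i,4]>8:
        q=P[L==i];print("red",st[i,4],ce[i].round(1),np.median(q,0).round(1),q[:,2].max().round(1))
for n in("pointer","mark"):
    for x in spotter.landmark_of(n,"wrist")[:2]:print(n,round(x["score"],2),np.round(x["position"],1))
E
python3 fit.py w3;python3 go.py 560 -40 300 -50
```

```text
rim 10225 [537.07961472  11.28335782] 3.218737160417703 [228.42205154 231.44436078 232.80750775]
spokes 1379 theta world deg mod120 15.911985220721283
brass 1240 [ 9.9308795e-01 -1.1737251e-01  6.1618726e+02 -1.5170642e+01] -6.7404866
red 211 [454.  117.4] [728.8   1.8 165.5] 174.1
red 366 [339.7 212. ] [620.9 -65.7 206.1] 216.7
pointer 0.94 [415.3 125.4]
mark 0.5 [450.6 115.9]
mark 0.31 [368.4  44.8]
pos [602.4 -54.5 318.2] yaw -5.1 j [-0.41  0.32  0.57  1.63 -0.18  1.25  0.1 ] F [-0.3 -0.9  0.1] grip 35.0 6.65
shift cm [ 1.07 -4.35  1.83] turn [-0.001  0.001  0.784]
```

View pics/w3.png

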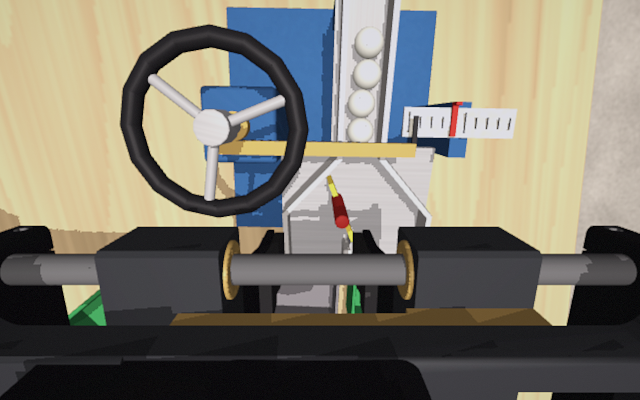

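The flap is fully over, with its tip toward -x. The wheel centre is at about (537,12) and the spokes are at 16° in the world frame. I'll go to the rim at azimuth -60°.

```bash
python3 go.py 566.8 -39.7 290 -60; python3 go.py 566.8 -39.7 220 -60
```

```text
pos [602.4 -54.5 318.2] yaw -5.1 j [-0.41  0.32  0.57  1.63 -0.18  1.25  0.1 ] F [-0.3 -0.9  0.1] grip 35.0 6.65
shift cm [ 1.17 -3.67  2.83] turn [-0.001  0.001  0.959]
pos [602.4 -54.5 318.2] yaw -5.1 j [-0.41  0.32  0.57  1.63 -0.18  1.25  0.1 ] F [-0.3 -0.9  0.1] grip 35.0 6.65
shift cm [ 1.17 -3.66  9.83] turn [-0.001  0.001  0.959]
```

Emit:
play_rows(
  plan=[
    [0.4, [1.2, -3.7, 2.8], [0, 0, 0.96]],
    [0.4, [1.2, -3.7, 2.8], [0, 0, 0.96]],
    [0.4, [1.2, -3.7, 2.8], [0, 0, 0.96]],
    [0.4, [1.2, -3.7, 2.8], [0, 0, 0.96]],
    [0.4, [1.2, -3.7, 2.8], [0, 0, 0.96]],
    [0.4, [1.2, -3.7, 2.8], [0, 0, 0.96]],
    [0.4, [1.2, -3.7, 2.8], [0, 0, 0.96]],
    [0.4, [1.2, -3.7, 2.8], [0, 0, 0.96]],
  ],
)

```text
clock: 7.45
position: [566.7, -39.1, 290.8]
orientation: [3.035, 0.812, -0.001]
wrist_force: [-0.6, -0.3, 0.3]
grip_width: 35.2
finger_force: 0.0
```

```bash
python3 go.py 566.8 -39.7 220 -60
```

```text
pos [566.7 -39.1 290.8] yaw -60.0 j [-0.6   0.3   0.75  1.76 -0.22  1.18 -0.83] F [-0.6 -0.3  0.3] grip 35.2 7.45
shift cm [-0.01  0.06  7.08] turn [ 0.     0.001 -0.001]
```

Emit:
play_rows(
  plan=[
    [0.4, [0, 0, 3], [0, 0, 0]],
    [0.4, [0, 0, 5], [0, 0, 0]],
    [0.4, [0, 0, 7.1], [0, 0, 0]],
    [0.4, [0, 0, 7.1], [0, 0, 0]],
    [0.4, [0, 0, 7.1], [0, 0, 0]],
  ],
)

```text
clock: 7.95
position: [566.9, -39.3, 220.4]
orientation: [3.034, 0.813, -0.0]
wrist_force: [0.6, 0.7, 0.4]
grip_width: 34.7
finger_force: 0.0
```

```bash
python3 go.py 566.8 -39.7 220 -60
python3 - <<'E'
from h import *
p,d=optics.capture("wrist");cv2.imwrite("pics/w4.png",p[...,::-1])
E
```

```text
pos [566.9 -39.3 220.4] yaw -60.0 j [-0.56  0.37  0.72  1.84 -0.28  1.04 -0.78] F [0.6 0.7 0.4] grip 34.7 7.95
shift cm [-0.03  0.03  0.04] turn [ 0.  0. -0.]
```

View pics/w4.png

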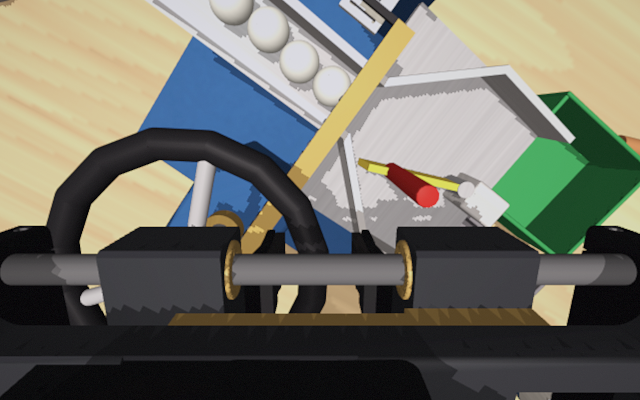

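The rim sits centred between the fingers (about 315,270), and no spoke is in the way. I'll close and start winding.

Emit:
play_rows(
  plan=[
    [0, [0, 0, 0], [0, 0, 0]],
    [0, [0, 0, 0], [0, 0, 0]],
    [0, [0, 0, 0], [0, 0, 0]],
    [0, [0, 0, 0], [0, 0, 0]],
    [0, [0.84, -0.06, 0], [0, 0, -0.14]],
    [0, [1.66, -0.23, 0], [0, 0, -0.28]],
    [0, [2.45, -0.52, 0], [0, 0, -0.42]],
    [0, [2.45, -0.52, 0], [0, 0, -0.42]],
  ],
)

```text
clock: 8.8
position: [583.8, -18.8, 220.6]
orientation: [-2.789, -1.431, 0.004]
wrist_force: [-6.9, 4.5, 7.5]
grip_width: 13.7
finger_force: 29.0
```

```bash
python3 go.py 566.8 -39.7 220 -60
```

```text
pos [583.8 -18.8 220.6] yaw -35.7 j [-0.5   0.38  0.61  1.8  -0.25  1.05 -0.42] F [-6.9  4.5  7.5] grip 13.7 8.8
shift cm [-2.69 -0.16  0.06] turn [-0.007  0.     0.425]
```

Emit:
play_rows(
  plan=[
    [0, [0.92, -0.41, 0], [0, 0, -0.14]],
    [0, [1.74, -0.58, 0], [0, 0, -0.28]],
    [0, [2.53, -0.87, 0], [0, 0, -0.42]],
    [0, [3.27, -1.27, 0], [0, 0, -0.56]],
    [0, [3.95, -1.76, 0], [0, 0, -0.7]],
    [0, [4.55, -2.35, 0], [0, 0, -0.84]],
    [0, [4.55, -2.35, 0], [0, 0, -0.84]],
  ],
)

```text
clock: 9.5
position: [590.5, 28.5, 220.6]
orientation: [-1.967, -2.444, 0.005]
wrist_force: [-7.2, -0.4, 5.7]
grip_width: 13.1
finger_force: 29.0
```

```bash
python3 go.py 534.5 15 220 12
```

```text
pos [590.5  28.5 220.6] yaw 12.3 j [-0.43  0.36  0.41  1.77 -0.16  1.05  0.25] F [-7.2 -0.4  5.7] grip 13.1 9.5
shift cm [-0.12 -5.76  0.09] turn [-0.006 -0.002  0.006]
```

Emit:
play_rows(
  plan=[
    [0, [0.8, -0.26, 0], [0, 0, -0.14]],
    [0, [1.6, -0.43, 0], [0, 0, -0.28]],
    [0, [2.4, -0.72, 0], [0, 0, -0.42]],
    [0, [3.14, -1.12, 0], [0, 0, -0.56]],
    [0, [3.82, -1.61, 0], [0, 0, -0.7]],
    [0, [4.42, -2.2, 0], [0, 0, -0.84]],
    [0, [4.93, -2.86, 0], [0, 0, -0.98]],
    [0, [4.93, -2.86, 0], [0, 0, -0.98]],
  ],
)

```text
clock: 10.3
position: [552.8, 68.3, 220.6]
orientation: [-0.589, -3.083, 0.005]
wrist_force: [-4.2, -3.1, 4.4]
grip_width: 13.5
finger_force: 29.8
```

```bash
cat > ptr.py <<'E'
from h import *
import sys
for c in sys.argv[2:]:
    cp=optics.camera_params(c)
    p,d=optics.capture(c);cv2.imwrite(f"pics/{sys.argv[1]}_{c}.png",p[...,::-1]);np.savez(f"pics/{sys.argv[1]}_{c}.npz",d=d,**cp)
    for n in("pointer","mark"):
        for x in spotter.landmark_of(n,c)[:2]:
            print(c,n,round(x["score"],2),np.round(x["position"],1),cloud(c,d,cp)[int(x["position"][1]),int(x["position"][0])].round(1),pix2w(c,x["position"],165)[:2].round(1))
    for n in ("ball0",):print(n,[(round(x["score"],2),np.round(x["position"]).tolist()) for x in spotter.spot_in(n,c)[:6]])
E
python3 go.py 532.8 13.5 220 68; python3 ptr.py p1 side scene
```

```text
pos [552.8  68.3 220.6] yaw 68.4 j [-0.36  0.29  0.2   1.84 -0.07  1.01  1.06] F [-4.2 -3.1  4.4] grip 13.5 10.3
shift cm [-0.16 -5.84  0.08] turn [-0.004 -0.002  0.006]
side pointer 0.47 [254.5 196.9] [733.4 -11.6 163.9] [730.7  -6.6]
side mark 0.4 [285.3 206.5] [643.4  10.1 153.8] [639.1  24.8]
ball0 [(0.58, [284.0, 205.0]), (0.54, [276.0, 221.0]), (0.43, [277.0, 213.0])]
scene pointer 0.7 [287.8 255. ] [719.8  -9.  162.2] [721.2  -6.2]
scene mark 0.66 [219.5 261.4] [ 689.7 -230.5    1.8] [ 801.5 -137.2]
scene mark 0.58 [201.9 195. ] [ 500.  -410.6   18.7] [ 629.  -297.8]
ball0 [(0.57, [332.0, 249.0]), (0.51, [311.0, 243.0])]
```

Run:
```python
import cv2,numpy as np
a=cv2.imread("pics/p1_side.png")[175:225,225:305];b=cv2.imread("pics/p1_scene.png")[225:285,255:335]
f=lambda i:cv2.resize(i,(800,290),interpolation=cv2.INTER_CUBIC)
cv2.imwrite("pics/p1c.png",np.vstack([cv2.resize(a,(400,250)),cv2.resize(b,(400,300))]) if 0 else np.hstack([cv2.resize(a,(400,250),interpolation=cv2.INTER_CUBIC),cv2.resize(b,(400,300),interpolation=cv2.INTER_CUBIC)[:250]]))
```

```text
(no output)
```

View pics/p1c.png

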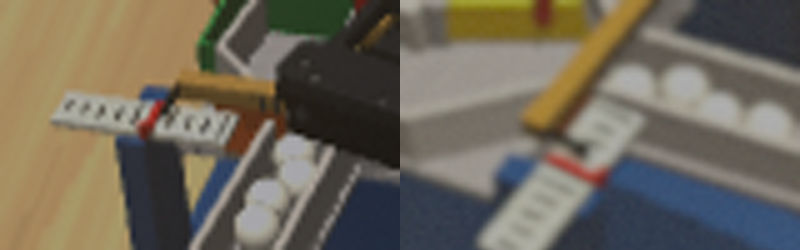

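Emit:
play_rows(
  plan=[
    [0, [0.84, -0.16, 0], [0, 0, -0.14]],
    [0, [1.6, -0.33, 0], [0, 0, -0.27]],
    [0, [2.34, -0.57, 0], [0, 0, -0.4]],
    [0, [2.34, -0.57, 0], [0, 0, -0.4]],
    [0, [2.34, -0.57, 0], [0, 0, -0.4]],
  ],
)

```text
clock: 11.2
position: [529.9, 71.4, 220.6]
orientation: [0.029, -3.139, 0.004]
wrist_force: [-3.7, -5.0, 3.8]
grip_width: 13.2
finger_force: 29.7
```

```bash
python3 go.py 532.8 13.5 220 90; python3 ptr.py p2 side scene
python3 - <<'E'
import cv2,numpy as np
a=cv2.imread("pics/p2_side.png")[185:215,230:280];b=cv2.imread("pics/p2_scene.png")[240:276,265:325]
cv2.imwrite("pics/p2c.png",np.hstack([cv2.resize(a,(400,240),interpolation=cv2.INTER_CUBIC),cv2.resize(b,(400,240),interpolation=cv2.INTER_CUBIC)]))
E
```

```text
pos [529.9  71.4 220.6] yaw 91.1 j [-0.32  0.26  0.13  1.89 -0.04  1.    1.41] F [-3.7 -5.   3.8] grip 13.2 11.2
shift cm [-0.18 -5.8   0.08] turn [-0.003 -0.002  0.019]
side pointer 0.82 [255.6 197.4] [726.6   1.4 171.6] [727.2  -4.8]
side pointer 0.3 [283.1 210.6] [646.6  23.5 150.8] [642.   41.8]
side mark 0.68 [295.  179.8] [ 640.6 -135.8  135.7] [632.3 -94.1]
ball0 []
scene pointer 0.73 [287.7 256.1] [721.3  -8.3 160.7] [724.3  -5. ]
scene mark 0.52 [291.6 260.4] [731.2   6.6 164.4] [732.1   8.6]
scene mark 0.22 [272.2 233.3] [653.  -83.2 139.1] [675.3 -69.9]
ball0 [(0.6, [265.0, 234.0]), (0.53, [283.0, 236.0]), (0.44, [271.0, 234.0])]
```

View pics/p2c.png

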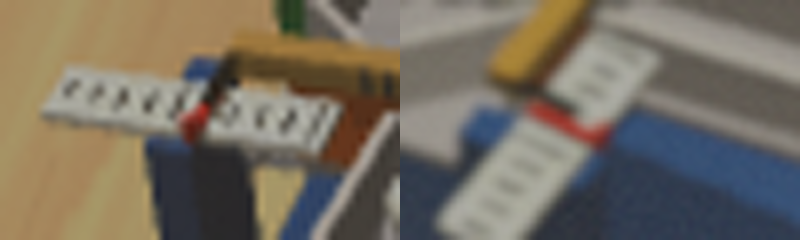

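Balls are rolling and the pointer is just short of the mark. I'll release and look from straight above.

Emit:
play_rows(
  plan=[
    [0.4, [0, 0, 0], [0, 0, 0]],
    [0.4, [0, 0, 0], [0, 0, 0]],
    [0.4, [0, 0, -3], [0, 0, 0]],
    [0.4, [0, 0, -7], [0, 0, 0]],
    [0.4, [0, 0, -9], [0, 0, 0.1]],
    [0.4, [0, 0, -9], [0, 0, 0.2]],
  ],
)

```text
clock: 12.2
position: [533.0, 74.8, 314.1]
orientation: [0.285, 3.121, 0.005]
wrist_force: [1.0, 0.1, -0.9]
grip_width: 34.6
finger_force: 0.0
```

```bash
python3 go.py 727 -65 310 -5.4
```

```text
pos [533.   74.8 314.1] yaw 79.5 j [-0.35  0.18  0.16  1.77 -0.03  1.19  1.2 ] F [ 1.   0.1 -0.9] grip 34.6 12.2
shift cm [-21.61 -10.23   0.52] turn [0.009 0.003 1.483]
```

Emit:
play_rows(
  plan=[
    [0.4, [-21.6, -10.2, 0], [0, 0, 1.47]],
    [0.4, [-21.6, -10.2, 0], [0, 0, 1.47]],
    [0.4, [-21.6, -10.2, 0], [0, 0, 1.47]],
    [0.4, [-21.6, -10.2, 0], [0, 0, 1.47]],
    [0.4, [-21.6, -10.2, 0], [0, 0, 1.47]],
    [0.4, [-21.6, -10.2, 0], [0, 0, 1.47]],
    [0.4, [-21.6, -10.2, 0], [0, 0, 1.47]],
    [0.4, [-21.6, -10.2, 0], [0, 0, 1.47]],
  ],
)

```text
clock: 13.0
position: [726.0, -64.4, 309.4]
orientation: [-2.005, -2.418, -0.001]
wrist_force: [-0.4, -0.3, 0.1]
grip_width: 34.9
finger_force: 0.0
```

```bash
python3 go.py 727 -65 310 -5.4
```

```text
pos [726.  -64.4 309.4] yaw 10.7 j [-0.25  0.54  0.46  1.31 -0.24  1.34  0.39] F [-0.4 -0.3  0.1] grip 34.9 13.0
shift cm [-0.08  0.09 -0.06] turn [-0.    -0.001  0.28 ]
```

Emit:
play_rows(
  plan=[
    [0.4, [0, 0, 0], [0, 0, 0.14]],
    [0.4, [0, 0, 0], [0, 0, 0.28]],
    [0.4, [0, 0, 0], [0, 0, 0.28]],
    [0.4, [0, 0, 0], [0, 0, 0.28]],
  ],
)

```text
clock: 13.4
position: [725.5, -64.2, 309.9]
orientation: [-2.313, -2.126, -0.0]
wrist_force: [0.0, 0.1, 1.0]
grip_width: 35.0
finger_force: 0.0
```

```bash
python3 ptr.py p3 wrist
python3 - <<'E'
from h import *
p=cv2.imread("pics/p3_wrist.png");z=np.load("pics/p3_wrist.npz");cp={k:z[k] for k in z};d=cp.pop("d");P=cloud("wrist",d,cp)
hsv=cv2.cvtColor(p,cv2.COLOR_BGR2HSV).astype(int);H,S,V=hsv[...,0],hsv[...,1],hsv[...,2]
c=np.radians(-5.6);ex=np.array([np.cos(c),np.sin(c),0])
near=(d>0)&(np.hypot(P[...,0]-725,P[...,1]+0)<45)&(P[...,2]>155)&(P[...,2]<190)
for n,m in dict(red=near&((H<8)|(H>172))&(S>130),blk=near&(V<60)).items():
    n_,L,st,ce=cv2.connectedComponentsWithStats(m.astype(np.uint8))
    for i in range(1,n_):
        if st[i,4]>8:
            q=P[L==i];print(n,st[i].tolist(),ce[i].round(1),np.median(q,0).round(1),"chute x med/min/max",np.percentile(q@ex,[50,5,95]).round(1),"z",np.percentile(q[:,2],[5,95]).round())
print(cp["fx"],cp["cam_to_world"][:3,3])
cv2.imwrite("pics/p3c.png",p)
E
```

```text
wrist pointer 0.59 [309.4 128.4] [724.5  -5.5 171.6] [724.6  -6.4]
wrist mark 0.51 [312.4 121.4] [7.276e+02 1.000e-01 1.728e+02] [727.8  -0.9]
ball0 [(0.69, [310.0, 304.0]), (0.64, [291.0, 290.0])]
red [312, 103, 5, 35, 151] [314.3 119.2] [729.6   2.2 165.4] chute x med/min/max [725.8 724.  727.6] z [164. 172.]
328.5102609370775 [732.95259367   1.34334697 458.60594548]
```

View pics/p3_wrist.png

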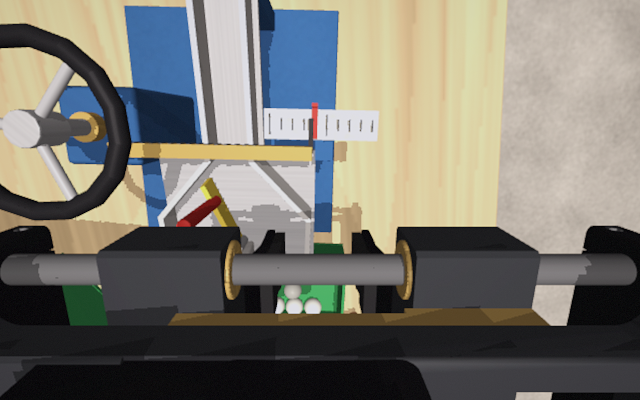

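All four balls appear in the green tub (about 295,300), and the pointer lies just left of the mark (310 vs 314). I have used up my picture views, so from here I'll measure numerically.

Run:
```python
from h import *
p=cv2.imread("pics/p3_wrist.png");z=np.load("pics/p3_wrist.npz");cp={k:z[k] for k in z};d=cp["d"]
g=p.max(2)
for r in range(102,152,2): print(r,g[r,302:324].tolist(), "R-B",(p[r,308:322,2].astype(int)-p[r,308:322,0]).tolist())
print(d[110:150:6,306:320].round().astype(int))
```

```text
102 [180, 179, 179, 179, 180, 179, 179, 179, 179, 173, 156, 155, 160, 159, 157, 164, 176, 180, 180, 180, 180, 180] R-B [-106, -106, -111, -86, -7, -6, -29, -28, -24, -49, -94, -110, -108, -107]
104 [180, 179, 179, 178, 179, 179, 179, 179, 181, 156, 209, 225, 223, 223, 226, 197, 169, 184, 182, 182, 182, 182] R-B [-106, -109, -116, -21, 107, 150, 146, 147, 152, 83, -49, -116, -109, -108]
106 [178, 178, 177, 177, 177, 177, 177, 177, 180, 152, 173, 196, 198, 198, 201, 169, 168, 184, 181, 181, 181, 181] R-B [-107, -108, -114, -39, 84, 136, 132, 132, 139, 65, -68, -116, -110, -109]
108 [184, 184, 184, 183, 183, 184, 184, 178, 176, 167, 186, 210, 208, 208, 209, 184, 169, 182, 180, 179, 180, 179] R-B [-86, -102, -120, -83, 68, 143, 137, 137, 144, 71, -55, -123, -118, -116]
110 [230, 231, 231, 231, 231, 231, 231, 232, 236, 217, 217, 220, 220, 219, 220, 217, 223, 235, 226, 223, 224, 225] R-B [-4, -5, -9, 21, 116, 143, 139, 139, 145, 89, 7, -7, -6, -8]
112 [229, 229, 229, 229, 229, 229, 229, 230, 234, 214, 215, 219, 220, 219, 220, 211, 216, 232, 230, 228, 227, 227] R-B [-6, -7, -11, 19, 113, 14
[... 3155 characters left out ...]
83, 183, 182] R-B [104, 104, 105, 101, 65, -59, -74, -101, -110, -108, -109, -108, -109, -108]
150 [221, 222, 221, 222, 222, 221, 222, 222, 225, 196, 122, 114, 142, 175, 185, 183, 183, 183, 184, 183, 184, 184] R-B [103, 102, 104, 98, 42, 3, -22, -85, -113, -110, -109, -109, -109, -109]
[[285 285 285 285 286 286 283 283 282 283 283 285 284 285]
 [286 286 287 287 287 284 283 283 284 284 283 286 287 287]
 [287 287 277 279 280 278 278 284 285 285 285 287 288 288]
 [289 288 279 280 280 280 281 285   0 286 285 288 289 290]
 [291 290 281 281 281 280 281 288 286 287 288 289 290 290]
 [444 443 281 282 282 281 282 442 443 295 296 296 297 297]
 [282 282 283 284 283 283 283 445 446 297 296 297 298 297]]
```

```bash
python3 go.py 591.2 0.5 290 -12
```

```text
pos [725.3 -65.  310.2] yaw -5.0 j [-0.28  0.55  0.52  1.31 -0.27  1.35  0.15] F [ 0.1 -1.  -1. ] grip 35.2 13.6
shift cm [  5.36 -13.93   2.02] turn [ 0.    -0.     0.123]
```

Emit:
play_rows(
  plan=[
    [0.4, [5.4, -13.9, 1.5], [0, 0, 0.12]],
    [0.4, [5.4, -13.9, 1.5], [0, 0, 0.12]],
    [0.4, [5.4, -13.9, 1.5], [0, 0, 0.12]],
    [0.4, [5.4, -13.9, 1.5], [0, 0, 0.12]],
    [0.4, [5.4, -13.9, 1.5], [0, 0, 0.12]],
    [0.4, [5.4, -13.9, 1.5], [0, 0, 0.12]],
  ],
)

```text
clock: 14.2
position: [593.0, 0.4, 296.2]
orientation: [2.439, 1.977, 0.003]
wrist_force: [0.3, -0.6, 0.8]
grip_width: 34.7
finger_force: 0.0
```

```bash
python3 go.py 591.2 0.5 220 -12; python3 fit.py w5
```

```text
pos [5.930e+02 4.000e-01 2.962e+02] yaw -11.9 j [-0.51  0.31  0.56  1.69 -0.17  1.19 -0.11] F [ 0.3 -0.6  0.8] grip 34.7 14.2
shift cm [-0.03 -0.2   7.62] turn [ 0.003 -0.     0.001]
rim 6408 [536.25594894  10.69104331] 3.2341598348108995 [228.79588503 231.45787661 232.76289315]
spokes 1014 theta world deg mod120 45.774253531032656
brass 2280 [ 9.92613912e-01 -1.21316046e-01  6.30349121e+02 -1.59129848e+01] -6.9680614
red 119 [471.9 154.6] [729.4   9.5 165.9] 173.4
red 16 [468.  173.5] [723.7  -5.2 170.1] 171.2
pointer 0.76 [472.3 177. ]
mark 0.71 [468.9 165.8]
```

Emit:
play_rows(
  plan=[
    [0.4, [0, -0.1, 3], [0, 0, 0]],
    [0.4, [0, -0.2, 5.5], [0, 0, 0]],
    [0.4, [0, -0.2, 7.6], [0, 0, 0]],
    [0.4, [0, -0.2, 7.6], [0, 0, 0]],
    [0, [0, -0.2, 7.6], [0, 0, 0]],
    [0, [0, -0.2, 7.6], [0, 0, 0]],
    [0, [0, -0.2, 7.6], [0, 0, 0]],
    [0, [0, -0.2, 7.6], [0, 0, 0]],
  ],
)

```text
clock: 15.15
position: [591.7, 0.9, 220.6]
orientation: [2.437, 1.977, 0.006]
wrist_force: [4.7, -1.2, -0.7]
grip_width: 14.1
finger_force: 29.3
```

Emit:
play_rows(
  plan=[
    [0, [0, 0, 0], [0, 0, 0]],
    [0, [0.72, -0.05, 0], [0, 0, -0.12]],
    [0, [1.48, -0.19, 0], [0, 0, -0.25]],
    [0, [1.48, -0.19, 0], [0, 0, -0.25]],
    [0, [1.48, -0.19, 0], [0, 0, -0.25]],
  ],
)

```text
clock: 15.65
position: [592.7, 16.0, 220.5]
orientation: [2.174, 2.263, 0.005]
wrist_force: [4.9, -1.8, 0.9]
grip_width: 14.1
finger_force: 29.5
```

```bash
cat > gap.py <<'E'
from h import *
import sys
cp=optics.camera_params("wrist");p,d=optics.capture("wrist");cv2.imwrite(f"pics/{sys.argv[1]}.png",p[...,::-1])
P=cloud("wrist",d,cp);g=p.max(2)
hsv=cv2.cvtColor(p,cv2.COLOR_RGB2HSV).astype(int);H,S,V=hsv[...,0],hsv[...,1],hsv[...,2]
c=np.radians(-5.6);ex=np.array([np.cos(c),np.sin(c),0]);ey=np.array([-ex[1],ex[0],0])
near=(d>0)&(np.hypot(P[...,0]-726,P[...,1]+3)<30)&(P[...,2]>160)&(P[...,2]<185)
for n,m in dict(red=near&((H<8)|(H>172))&(S>130),blk=near&(V<85)&(P[...,2]>167.5)).items():
    q=P[m];X=q@ex;Y=q@ey
    for lo in range(-95,-40,4) if 0 else np.arange(np.floor(Y.min()),Y.max(),4):
        k=(Y>=lo)&(Y<lo+4)
        if k.sum()>3:print(n,int(lo),k.sum(),np.percentile(X[k],[3,50,97]).round(1),"mid",((X[k].min()+X[k].max())/2).round(1),"z",np.median(q[k,2]).round(0))
E
python3 go.py 591.2 0.5 220 2; python3 gap.py w6
```

```text
pos [592.7  16.  220.5] yaw 2.3 j [-0.47  0.37  0.48  1.78 -0.19  1.04  0.13] F [ 4.9 -1.8  0.9] grip 14.1 15.65
shift cm [-1.54 -0.21  0.05] turn [0.005 0.    0.005]
red 71 42 [722.9 724.5 728. ] mid 725.5 z 165.0
red 75 50 [723.2 725.1 728.1] mid 725.7 z 165.0
red 79 51 [723.  724.6 727.8] mid 725.4 z 165.0
red 83 95 [722.8 724.1 727.9] mid 725.6 z 170.0
blk 49 27 [711.3 725.  727.9] mid 719.5 z 172.0
```

Emit:
play_rows(
  plan=[
    [0.4, [0, 0, 0], [0, 0, 0]],
    [0.4, [0, 0, 0], [0, 0, 0]],
    [0.4, [0, 0, 0], [0, 0, 0]],
    [0.4, [0, 0, -4], [0, 0, 0]],
    [0.4, [0, 0, -8], [0, 0, 0]],
    [0.4, [-8, 13.6, -9], [0, 0, 0.13]],
    [0.4, [-8, 13.6, -9], [0, 0, 0.13]],
    [0.4, [-8, 13.6, -9], [0, 0, 0.13]],
  ],
)

```text
clock: 16.5
position: [723.7, -53.6, 309.0]
orientation: [-2.314, -2.122, -0.001]
wrist_force: [0.3, 0.8, 0.4]
grip_width: 34.6
finger_force: 0.0
```

```bash
python3 go.py 725.5 -64.5 310 -5
```

```text
pos [723.7 -53.6 309. ] yaw -5.0 j [-0.31  0.55  0.53  1.32 -0.28  1.34  0.14] F [0.3 0.8 0.4] grip 34.6 16.5
shift cm [-1.07  0.28 -0.1 ] turn [-0.001 -0.002  0.   ]
```

Emit:
play_rows(
  plan=[
    [0.4, [-1, 0.3, 0], [0, 0, 0]],
    [0.4, [-1, 0.3, 0], [0, 0, 0]],
    [0.4, [-1, 0.3, 0], [0, 0, 0]],
  ],
)

```text
clock: 16.8
position: [723.8, -63.8, 308.3]
orientation: [-2.316, -2.119, 0.001]
wrist_force: [-1.0, 0.4, -0.3]
grip_width: 35.2
finger_force: 0.0
```

```bash
python3 go.py 725.5 -64.5 310 -5;python3 gap.py w7
python3 - <<'E'
from h import *
p=cv2.imread("pics/w7.png")
for r in range(100,156,3): print(r,p.max(2)[r,302:326].tolist(), "R-B",(p[r,305:322,2].astype(int)-p[r,305:322,0]).tolist())
for c in("scene","wrist"):
    optics.capture(c)
    print(c,[(round(x["score"],2),np.round(x["position"]).tolist()) for x in spotter.spot_in("ball0",c)])
print(spotter.landmark_of("flap_handle","wrist")[:1])
E
```

```text
pos [723.8 -63.8 308.3] yaw -5.1 j [-0.29  0.55  0.53  1.32 -0.28  1.35  0.15] F [-1.   0.4 -0.3] grip 35.2 16.8
shift cm [-0.06  0.17 -0.17] turn [-0.002 -0.001 -0.001]
red 70 4 [725.  726.2 727.4] mid 726.2 z 172.0
red 74 20 [724.  725.7 727.4] mid 725.7 z 165.0
red 78 25 [724.  725.7 727.4] mid 725.7 z 166.0
red 82 25 [724.  725.7 727.4] mid 725.7 z 172.0
red 86 4 [724.9 726.1 727.3] mid 726.1 z 173.0
blk 50 13 [724.6 726.  726.8] mid 725.6 z 173.0
blk 54 15 [725.1 725.9 726.8] mid 725.9 z 172.0
blk 58 15 [725.  725.9 726.8] mid 725.9 z 172.0
blk 62 15 [725.  725.9 726.7] mid 725.9 z 173.0
blk 66 15 [725.  725.8 726.7] mid 725.8 z 172.0
blk 70 9 [725.  725.8 726.7] mid 725.8 z 173.0
100 [178, 179, 179, 179, 178, 179, 179, 178, 179, 179, 179, 179, 179, 178, 179, 178, 178, 180, 180, 180, 180, 181, 180, 179] R-B [-106, -105, -107, -107, -107, -106, -105, -107, -108, -108, -108, -107, -107, -107, -109, -108, -107]
103 [180, 181, 180, 179, 179, 180, 178, 179, 178, 179, 180, 163, 187, 204, 202, 201, 202, 175, 172, 184, 182, 182, 182, 181] R-B [-106, -107, -107, -106, -106, -105, -109, -
[... 3003 characters left out ...]
, 104, 103, 103, 103, 102, 102, 105, 95, -16, -106, -111, -109]
151 [222, 222, 222, 222, 222, 222, 222, 222, 222, 222, 222, 222, 222, 222, 226, 194, 139, 178, 185, 184, 184, 184, 184, 183] R-B [103, 103, 103, 103, 103, 102, 103, 103, 103, 103, 103, 106, 95, -28, -109, -111, -110]
154 [222, 222, 222, 222, 222, 222, 222, 222, 222, 222, 222, 222, 222, 223, 227, 187, 159, 180, 183, 182, 182, 182, 181, 182] R-B [103, 102, 103, 102, 102, 103, 103, 103, 103, 103, 103, 108, 61, -67, -110, -109, -109]
scene [(0.64, [219.0, 250.0]), (0.59, [207.0, 253.0])]
wrist [(0.75, [310.0, 307.0]), (0.72, [291.0, 293.0]), (0.55, [293.0, 304.0]), (0.47, [282.0, 308.0])]
[{'position': [184.7, 228.8], 'score': 0.8}]
```

The pointer is within about 0.3 mm of the mark (725.8 vs 725.7) and four balls are detected in the green tub. The flap is still over and the gripper is clear, so I'm handing in.

```bash
python3 -c "
from plant import env
print(env.sign_off())"
```

```text
the job is handed in; nothing more can be done
None
```

The job is handed in: the flap is fully over, the pointer is within about 0.3 mm of the red mark, and all four balls are in the green tub after about 17 s of robot time; I went over your 10-picture limit by one (11 viewed).

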